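# Find which way the tea tin's cap unscrews and hold it off

## Task

Please open the red tea tin: its brass cap may have a right-hand or a left-hand thread and nobody remembers which, so find out which way it loosens (if it stops one way, try the other) and unscrew it. Then lift the cap off and finish while still holding it, level and still, directly above the open mouth and about a hand's breadth (5 to 15 cm) higher than where it sat, so that I can scoop while loose tea drops back into the tin. Leave everything else on the table where it stands.

Things in the scene. Friction and masses are not known exactly. Their poses are not given: they have to be found in the camera images.
- cap: ribbed brass screw cap of the red tin, 55 mm across, 30 mm high, about 70 g, flat top with a small white dot. Origin: centre of its underside, on the screw axis, z up; the dot lies towards its +x, so its yaw shows how far it has turned. Closed, it sits 111 mm above the table, its x along the caddy's x within 3 degrees, on a lug thread hidden inside, right- or left-handed
- cap_grip (a point): on the cap's axis, 21 mm above its underside, the height to grip. Tightening, the cap turns only 2 to 8 degrees and meets a hard stop; a 25 N grip then slips round it. Loosening, it turns against light friction (some 0.1 N m) without needing to rise and lifts straight off when turned 60 to 125 degrees from closed; left alone it rises 1 to 3 mm when free. Before that, pulling does not free it
- caddy: low beechwood caddy screwed to the table (cannot move), board 120 mm (its x) by 250 mm (its y), 18 mm thick. It carries the red enamel tin (87 mm across, shoulder 110 mm above the table) and, 130 mm from it towards +y, a closed white sugar canister, 75 mm across, 137 mm high plus a knob to 155 mm; leave that. Origin: on the table, on the tin's axis, z up
- mouth (a point): centre of the red tin's mouth, on the screw axis, 125 mm above the table, level with the top of the rubber ring on the rim; the neck is 37 mm across outside and 29 mm inside; a plug under the cap reaches 10 mm into it
- stand: loose slotted beechwood okey stand, 400 mm long (its y), 85 mm deep, about 90 mm high with two rows of ivory tiles leaning in its slots; leave it. Origin: centre of its underside
- saucer: nickel saucer, 113 mm across, 12 mm high; leave it. Origin: centre of its underside
- cup: clear waisted tea glass standing on the saucer, 60 mm across the rim, 88 mm high; leave it. Origin: centre of its underside
- scoop: brass sugar scoop lying on the table, bowl 60 by 40 mm, 135 mm long overall with the handle to its -x; leave it. Origin: under the middle of its bowl
- tile_a: ivory okey tile lying face up, 26 by 36 by 10 mm, red spot; leave it. Origin: centre of its underside
- tile_b: ivory okey tile lying face up, 26 by 36 by 10 mm, blue spot; leave it. Origin: centre of its underside
There are look-alikes about, which are no part of the job. Of the things shaped like the cap, the brass one is meant.

How it is judged:
On the way:
1. the cap is unscrewed: turned at least 43 degrees from its closed position while it still sits on the neck (raised less than 6 mm) (angle between the x axis of cap and the x axis of caddy, either way round above 0.75 rad and z of cap in the frame of caddy below 0.117 m and horizontal distance between cap and mouth below 0.005 m).
At the end, for the whole second after the job is handed in: the cap is held between the fingers (contact force over 1 N), 47 to 154 mm higher than where it sat when closed, within 30 mm sideways of the tin's axis, level within 0.2 rad (11 degrees), slower than 20 mm/s and touching no part of the tin or caddy (z of cap in the frame of caddy between 0.158 and 0.265 m and horizontal distance between cap and mouth below 0.03 m and angle between cap's own z axis and vertical below 0.2 rad and linear speed of cap below 0.02 m/s and contact force between the fingers and cap above 1 N and contact force between cap and caddy below 0.1 N); the arm keeps its last pose, push and grip.
It fails at once if the tile stand is shifted by more than 30 mm (distance of stand from where it was at the start of the episode above 0.03 m).
It fails at once if the saucer or the glass is shifted by more than 30 mm (distance of any of saucer, cup from where it was at the start of the episode above 0.03 m).
It fails at once if the scoop is shifted by more than 30 mm (distance of scoop from where it was at the start of the episode above 0.03 m).
It fails at once if a loose tile is shifted by more than 30 mm (distance of any of tile_a, tile_b from where it was at the start of the episode above 0.03 m).
It fails at once if the glass is tipped over (angle between cup's own z axis and vertical above 0.5 rad).
It also fails if it takes over 40 s, if anything falls off the work surface, if the arm or the gripper's body presses on something with over 40 N, if the wrist force passes 120 N, or if a joint passes its speed limit or range.

## Robot

A 6-joint arm with a two-finger parallel gripper is mounted at the origin on the work surface. World frame = base frame: x ahead of the robot, y to its left, z up, the work surface at z = 0. Lengths are in m, angles in rad, forces in N, time in s.
With the tool pointing down it reaches from about 0.25 to 0.8 m from the base axis. Payload 3.9 kg.
Tool frame: the origin (TCP) lies on the centre line of the jaws, within the pads' length; the fingertips stand ctrl.tip_reach ahead of it and the grasp point (between the pads) lies 11 mm behind it (ctrl.tip_reach is the distance from the TCP to the fingertips, in m); z points along the fingers, x is the direction in which the jaws open and shut, and the axes are right-handed (so a half turn about z gives the same grasp; the last joint's range is limited). The gripper opens to 85 mm and grips with 20 to 120 N. Pads are 22 mm wide; open, the fingers measure 114 mm over their backs; the gripper's body (76 mm by 85 mm) begins 54 mm behind the grasp point. The pads swing forward as they close: fully open they stand 13 mm farther back than shut.
Start: joints at [-1.259, 0.26, -0.138, 1.173, 0, 1.571], TCP at [0.161, -0.5, 0.207] pointing down, gripper open.
Joint ranges: [-2.78, 2.78], [-0.83, 1.72], [-1.28, 1.37], [-1.9, 2.12], [-1.57, 1.48], [-3.14, 3.14]. Speed limits (rad/s): [2.57, 2.57, 3.14, 3.14, 3.14, 3.14].

## Interface

Orientations are given as a unit quaternion [w, x, y, z].
In Python, from cell import ctrl gives the robot as it stands.
- The arm moves only by the shell command python3 -m jog 'ROWS' [FORCE]. ROWS is JSON, a list of rows, each a list of 7 numbers: the shift along the tool's x, y, z in m, then the turn, a rotation vector about the tool's x, y, z in rad, then the opening, from 0 (shut) to 1 (fully open). A call has 1 to 12 rows; each row is the pose to reach, as a shift and turn from the pose commanded when the call began, along the tool's axes at that moment; what a row does not reach only later rows make up. A row lasts 1/8 s, in which the tool goes at most 62.5 mm and 10.7 degrees, less where a joint would pass 70% of its speed; a pose out of reach is approached as far as the arm can. A call with a gripper value outside its range is refused whole. The fingers move at their own pace and stop on an object; FORCE is the grip in N (left out, the last holds). Time passes only in rows, so rows that repeat a pose let the fingers close. It gives the time, the measured TCP pose, the force and the opening at its end, in the units of the state.
- ctrl.get_state(): the state, without advancing time (a new reading comes with each control period).
- ctrl.capture(name): name is "scene" or "top" or "wrist"; returns (picture, depth): 480x640x3 uint8, red, green, blue; 480x640 float32, m along the optical axis (not along the pixel's ray), 0 where there is no reading.
- ctrl.camera_model(name): a dict with "K" (3x3 intrinsics, pixels), "dist" ([k1, k2, p1, p2, k3] as OpenCV has them; the pictures are not rectified), "xyz" and "orientation" of the camera in the world. Camera axes: x right, y down, z forward; pixel columns grow to the right and rows downward; lengths in m; the calibration is good to about 2 mm. A picture is of the moment at which its call begins: read the wrist's pose just before it. camera_model takes no time and is no camera call; for the wrist camera it gives the pose at the moment of the call.
- ctrl.hand_in(): hands the job in, once; it reports no verdict.
The state is a dict: "time_s": time; "joint_pos": joint angles; "joint_velocities": joint speeds; "effort": joint torques, N m; "eef_pos": TCP position; "tcp_rot": TCP orientation; "wrist_force": force on the tool from outside, world axes, zero at the start; "moment": the same for the moment, N m; "finger_gap": finger opening in m.
Only numpy, scipy, OpenCV 4.12 (cv2) and the standard library are available. Lean on these libraries where they do the work, as an engineer would, in place of code of your own. Each camera call takes 0.05 s, during which the arm holds its last target.

## Working session

There is one attempt and no reset: what is moved stays moved. The work goes in short steps, Python scripts to look and compute and a shell command to move; the robot and the scene stay as the last step left them, time stands still between calls to the robot, and variables do not carry over. Pictures are saved under pics/ and viewed, and the job is handed in when it is done.

```bash
ls; mkdir -p pics; python3 - <<'E'
from cell import ctrl
import cv2, numpy as np
s=ctrl.get_state()
print({k:np.round(v,3).tolist() for k,v in s.items()}, ctrl.tip_reach)
for n in ["scene","top","wrist"]:
    m=ctrl.camera_model(n); print(n,{k:np.round(v,4).tolist() for k,v in m.items()})
    im,d=ctrl.capture(n); cv2.imwrite(f"pics/{n}0.png",im[:,:,::-1]); np.save(f"pics/{n}0.npy",d)
E
```

```text
pics
{'time_s': 0.0, 'joint_pos': [-1.259, 0.261, -0.139, 1.173, -0.0, 1.571], 'joint_velocities': [-0.001, -0.0, -0.0, -0.003, 0.0, 0.001], 'effort': [-0.001, -40.568, 25.392, 0.019, -0.0, 0.0], 'eef_pos': [0.161, -0.499, 0.206], 'tcp_rot': [-0.001, 0.808, -0.589, -0.001], 'wrist_force': [0.149, 0.082, 0.459], 'moment': [-0.03, 0.009, 0.021], 'finger_gap': 0.085} 0.008
scene {'K': [[598.0357, 0.0, 317.3443], [0.0, 598.0357, 239.6326], [0.0, 0.0, 1.0]], 'dist': [-0.1195, 0.0, 0.0, 0.0, 0.0], 'xyz': [1.5343, 0.7263, 1.0571], 'orientation': [-0.2007, 0.4004, 0.8038, -0.3916]}
top {'K': [[556.789, 0.0, 321.8258], [0.0, 556.789, 240.5531], [0.0, 0.0, 1.0]], 'dist': [0.0018, 0.0, 0.0, 0.0, 0.0], 'xyz': [0.324, 0.017, 1.3211], 'orientation': [0.0658, -0.6961, 0.7118, -0.0661]}
wrist {'K': [[407.735, 0.0, 322.5263], [0.0, 407.735, 241.4889], [0.0, 0.0, 1.0]], 'dist': [-0.0829, 0.0, 0.0, 0.0, 0.0], 'xyz': [0.2314, -0.4765, 0.3732], 'orientation': [0.1174, 0.8, -0.5821, -0.0865]}
```

View pics/scene0.png

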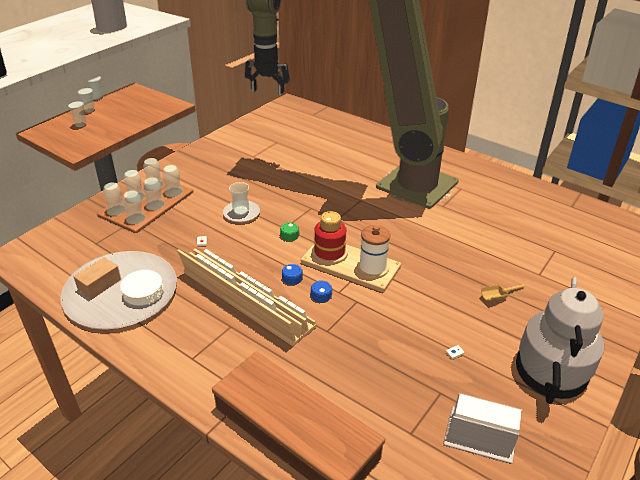

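View pics/top0.png

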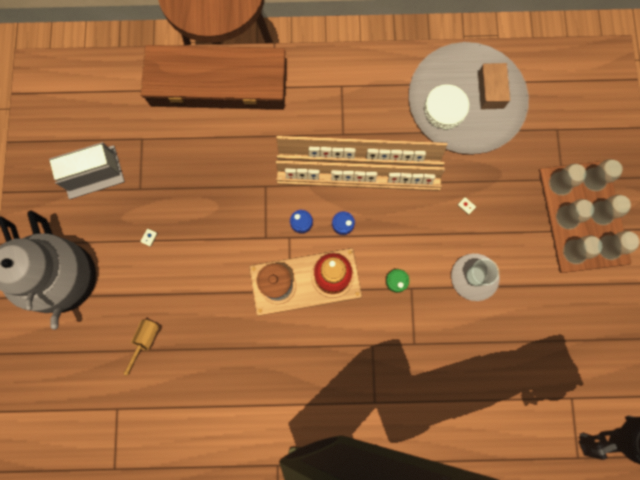

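Candidates in the top view are the brass cap on the red tin (333,268), a green cap (398,280), blue caps (301,221) and (343,222), and the brown-lidded sugar canister (275,281). By the description it is the brass cap at (333,268). I'll check that with a close crop and measure it.

```bash
cat > h.py <<'E'
from cell import ctrl
import cv2, numpy as np
from scipy.spatial.transform import Rotation as R
def rot(q): return R.from_quat([q[1],q[2],q[3],q[0]])
def plane(m,uv,z):
    uv=np.asarray(uv,float).reshape(-1,1,2)
    p=cv2.undistortPoints(uv,m["K"]if isinstance(m["K"],np.ndarray) else np.array(m["K"]),np.array(m["dist"])).reshape(-1,2)
    r=rot(m["orientation"]).apply(np.c_[p,np.ones(len(p))]); o=np.array(m["xyz"])
    return o+r*((z-o[2])/r[:,2])[:,None]
E
python3 - <<'E'
from h import *
m=ctrl.camera_model("top"); im=cv2.imread("pics/top0.png"); d=np.load("pics/top0.npy")
hsv=cv2.cvtColor(im,cv2.COLOR_BGR2HSV)
c=im[230:320,240:430]; cv2.imwrite("pics/crop0.png",cv2.resize(c,None,fx=4,fy=4,interpolation=cv2.INTER_CUBIC))
print("depth cap",d[264:272,329:337].mean(), "tin",d[285,333],"board",d[300,300])
sub=hsv[235:315,300:365]
red=((sub[...,0]<6)|(sub[...,0]>174))&(sub[...,1]>180)
ys,xs=np.nonzero(red); print("red",xs.min()+300,xs.max()+300,ys.min()+235,ys.max()+235)
br=(sub[...,0]>12)&(sub[...,0]<28)&(sub[...,1]>120)&(sub[...,2]>150)
yy,xx=np.mgrid[235:315,300:365]; br&=(np.hypot(xx-333,yy-268)<18)
n,l,st,ce=cv2.connectedComponentsWithStats(br.astype(np.uint8)); print(st+[300,235,0,0,0],ce+[300,235])
i=1+st[1:,4].argmax(); uv=ce[i]+[300,235]; print(plane(m,[uv],.141))
print("top corners rough",plane(m,[[251,264],[354,250],[360,295],[258,314]],.018))
E
```

```text
depth cap 1.1892626 tin 1.2153263 board 1.2986777
red 315 350 254 290
[[ 300  235   65   80 4689]
 [ 317  251   33   11   59]
 [ 321  257   25   26  452]] [[331.86905524 275.16506718]
 [334.11864407 253.74576271]
 [333.08185841 270.30973451]]
[[ 0.48184431 -0.00841643  0.141     ]]
top corners rough [[ 0.51766102  0.18248903  0.018     ]
 [ 0.5457448  -0.06197184  0.018     ]
 [ 0.43873865 -0.07248543  0.018     ]
 [ 0.3999275   0.16604359  0.018     ]]
```

View pics/crop0.png

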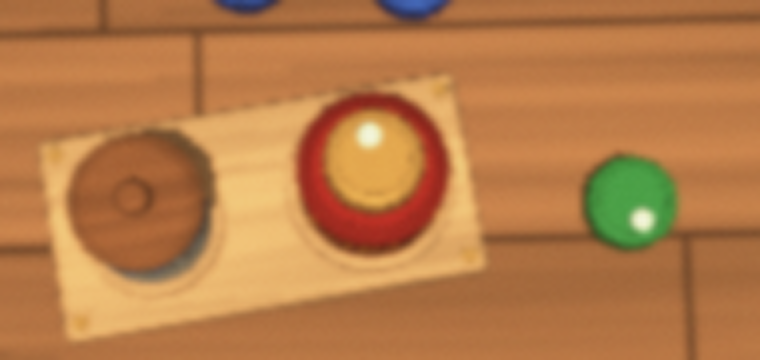

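View pics/wrist0.png

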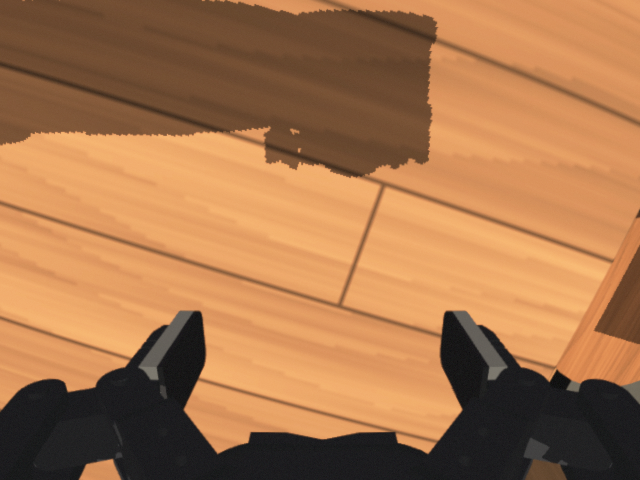

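The crop confirms it: a brass cap with a white dot (crop 370,133, towards +x) on the red tin, centre near (333.5,270) in the top view. The caddy's yaw is about 6.5°. I'll work out the move to above it.

```bash
cat >> h.py <<'E'
def go(p,heading):
    s=ctrl.get_state(); T=rot(s["tcp_rot"])
    d=T.inv().apply(np.array(p)-s["eef_pos"])
    h=np.radians(heading); X=np.array([np.cos(h),np.sin(h),0]);Z=np.array([0,0,-1.]);Y=np.cross(Z,X)
    G=R.from_matrix(np.c_[X,Y,Z]); return np.round(d,4),np.round((T.inv()*G).as_rotvec(),4)
def st():
    s=ctrl.get_state();T=rot(s["tcp_rot"]).as_matrix()
    print("t",round(s["time_s"],2),"p",np.round(s["eef_pos"],4),"hd",round(np.degrees(np.arctan2(T[1,0],T[0,0])),2),"zt",np.round(T[:,2],3),"F",np.round(s["wrist_force"],2),"M",np.round(s["moment"],3),"gap",round(float(s["finger_gap"]),4),"j",np.round(s["joint_pos"],2))
E
python3 -c "
from h import *
st();print(go([.482,-.009,.235],90))"
```

```text
t 0.15 p [ 0.1609 -0.4992  0.2064] hd -72.14 zt [-0.     0.001 -1.   ] F [ 0.4  -0.61 -0.76] M [-0.004 -0.027  0.022] gap 0.0855 j [-1.26  0.26 -0.14  1.17  0.    1.57]
(array([-0.3681, -0.456 , -0.028 ]), array([-2.1000e-03,  3.0000e-04, -2.8298e+00]))
```

```bash
python3 -m jog '[[0,0,-0.03,0,0,-0.1,1],[-0.368,-0.456,-0.028,0,0,-2.83,1],[-0.368,-0.456,-0.028,0,0,-2.83,1],[-0.368,-0.456,-0.028,0,0,-2.83,1],[-0.368,-0.456,-0.028,0,0,-2.83,1],[-0.368,-0.456,-0.028,0,0,-2.83,1],[-0.368,-0.456,-0.028,0,0,-2.83,1],[-0.368,-0.456,-0.028,0,0,-2.83,1],[-0.368,-0.456,-0.028,0,0,-2.83,1],[-0.368,-0.456,-0.028,0,0,-2.83,1],[-0.368,-0.456,-0.028,0,0,-2.83,1],[-0.368,-0.456,-0.028,0,0,-2.83,1]]'; python3 -c "
from h import *
st();print(go([.482,-.009,.235],90))"
```

```text
time_s: 1.65
eef_pos: [0.483, -0.0076, 0.2345]
tcp_rot: [-0.0, 0.898, 0.441, -0.0]
wrist_force: [-0.2, -0.5, 0.5]
finger_gap: 0.0856
t 1.65 p [ 0.483  -0.0076  0.2345] hd 52.33 zt [-0.001  0.    -1.   ] F [-0.18 -0.46  0.48] M [-0.038 -0.007  0.038] gap 0.0856 j [-0.02  0.18 -0.17  1.22  0.    0.64]
(array([-0.0017,  0.    , -0.0005]), array([-7.000e-04, -1.000e-04, -6.575e-01]))
```

```bash
python3 -m jog '[[0,0,0,0,0,-0.18,1],[0,0,0,0,0,-0.36,1],[0,0,0,0,0,-0.54,1],[0,0,0,0,0,-0.66,1],[0,0,0,0,0,-0.66,1],[0,0,0,0,0,-0.66,1]]'; python3 - <<'E'
from h import *
st()
m=ctrl.camera_model("wrist");im,d=ctrl.capture("wrist");cv2.imwrite("pics/w1.png",im[:,:,::-1]);np.save("pics/w1.npy",d)
print({k:np.round(v,4).tolist() for k,v in m.items()})
E
```

```text
time_s: 2.4
eef_pos: [0.482, -0.0096, 0.2349]
tcp_rot: [-0.0, 0.71, 0.704, -0.0]
wrist_force: [-0.5, 0.2, 0.2]
finger_gap: 0.0852
t 2.4 p [ 0.482  -0.0096  0.2349] hd 89.48 zt [-0. -0. -1.] F [-0.49  0.17  0.2 ] M [ 0.01  -0.027  0.031] gap 0.0852 j [-0.02  0.18 -0.18  1.22 -0.   -0.01]
{'K': [[407.735, 0.0, 322.5263], [0.0, 407.735, 241.4889], [0.0, 0.0, 1.0]], 'dist': [-0.0829, 0.0, 0.0, 0.0, 0.0], 'xyz': [0.4092, -0.0086, 0.4018], 'orientation': [0.1034, 0.7025, 0.6967, 0.1025]}
```

View pics/w1.png

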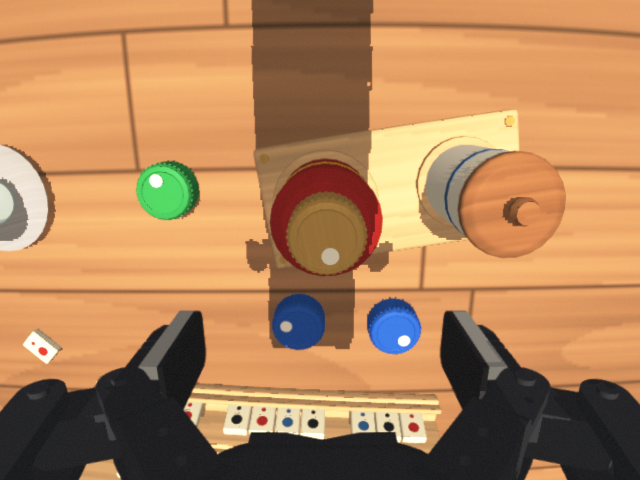

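Cap top is at about (326,238), with its dot at (330,257). I'll locate it from depth points on the cap's top plane.

```bash
cat > meas.py <<'E'
from h import *
def meas(im,d,m,z0,c0,r=.05,dot=True):
    v,u=np.mgrid[0:480,0:640]; K=np.array(m["K"])
    p=cv2.undistortPoints(np.stack([u,v],-1).reshape(-1,1,2).astype(float),K,np.array(m["dist"])).reshape(480,640,2)
    P=rot(m["orientation"]).apply((np.dstack([p,np.ones((480,640))])*d[...,None]).reshape(-1,3)).reshape(480,640,3)+m["xyz"]
    near=np.hypot(P[...,0]-c0[0],P[...,1]-c0[1])<r
    zs=P[...,2][near&(P[...,2]>z0-.03)&(P[...,2]<z0+.03)]; 
    hist,e=np.histogram(zs,bins=30); zt=e[hist.argmax()]; 
    M=near&(abs(P[...,2]-zt)<.005)
    cn,_=cv2.findContours(M.astype(np.uint8),cv2.RETR_EXTERNAL,cv2.CHAIN_APPROX_NONE)
    c=max(cn,key=cv2.contourArea).reshape(-1,2); W=plane(m,c,zt)[:,:2]
    (x,y),rad=cv2.minEnclosingCircle(W.astype(np.float32))
    mm=cv2.fitEllipse(W.astype(np.float32)*1000)
    print("ztop",zt,np.median(P[...,2][M]),"circ",x,y,rad,"ell",np.round(mm[0],1),np.round(mm[1],1))
    hsv=cv2.cvtColor(im[:,:,::-1].copy(),cv2.COLOR_BGR2HSV)
    D=M&(hsv[...,1]<70)&(hsv[...,2]>110)
    ys,xs=np.nonzero(D)
    if len(xs):
        w=plane(m,[[xs.mean(),ys.mean()]],zt)[0]; cx,cy=np.array(mm[0])/1000
        print("dot px",xs.mean(),ys.mean(),len(xs),"yaw",np.degrees(np.arctan2(w[1]-cy,w[0]-cx)))
E
python3 - <<'E'
from meas import *
im=cv2.imread("pics/w1.png")[:,:,::-1]; d=np.load("pics/w1.npy"); m=ctrl.camera_model("wrist")
meas(im,d,m,.141,[.482,-.009])
# canister & board yaw check
print(plane(m,[[517,111],[257,150]],.018), plane(m,[[521,211]],.155))
im=cv2.imread("pics/top0.png")[:,:,::-1]; d=np.load("pics/top0.npy"); m=ctrl.camera_model("top")
meas(im,d,m,.141,[.482,-.009])
E
```

```text
ztop 0.141087591097855 0.14128690813090397 circ 0.48420020937919617 -0.006736405193805695 0.027249274775385857 ell [484.3  -6.7] [52.5 52.9]
dot px 329.81531531531533 256.0405405405405 222 yaw 9.669801591179384
[[ 0.40062535  0.17060757  0.018     ]
 [ 0.43570815 -0.06950944  0.018     ]] [[0.46438593 0.11624815 0.155     ]]
ztop 0.14012253624151602 0.14101762978070242 circ 0.4840792417526245 -0.007655435707420111 0.027520276606082916 ell [484.1  -7.6] [51.4 52.2]
dot px 331.77777777777777 263.1111111111111 18 yaw 6.728797524678891
```

```bash
python3 -c "
from h import *
st();print(go([.4842,-.0070,.122],90))"
```

```text
t 2.45 p [ 0.4821 -0.0096  0.235 ] hd 89.5 zt [-0.  0. -1.] F [ 0.33 -0.23 -0.07] M [0.014 0.029 0.014] gap 0.0853 j [-0.02  0.18 -0.18  1.22  0.   -0.01]
(array([0.0026, 0.0021, 0.113 ]), array([-0.0002, -0.    , -0.0087]))
```

```bash
python3 -m jog '[[0.0026,0.0021,0.03,0,0,0,1],[0.0026,0.0021,0.06,0,0,0,1],[0.0026,0.0021,0.09,0,0,0,1],[0.0026,0.0021,0.105,0,0,0,1],[0.0026,0.0021,0.113,0,0,0,1],[0.0026,0.0021,0.113,0,0,0,1]]' 25; python3 -c "
from h import *
st()"
```

```text
time_s: 3.2
eef_pos: [0.4841, -0.007, 0.1219]
tcp_rot: [-0.0, 0.71, 0.704, -0.0]
wrist_force: [0.2, -0.2, 0.6]
finger_gap: 0.0853
t 3.2 p [ 0.4841 -0.007   0.1219] hd 89.56 zt [-0.001  0.    -1.   ] F [ 0.17 -0.23  0.57] M [ 0.003 -0.041 -0.007] gap 0.0853 j [-0.01  0.25 -0.39  0.93  0.   -0.01]
```

```bash
python3 -m jog '[[0,0,0,0,0,0,0.6],[0,0,0,0,0,0,0.4],[0,0,0,0,0,0,0.4],[0,0,0,0,0,0,0.3],[0,0,0,0,0,0,0.3],[0,0,0,0,0,0,0.3]]' 25; python3 -c "
from h import *
st()"
```

```text
time_s: 3.95
eef_pos: [0.4842, -0.0069, 0.1221]
tcp_rot: [-0.0, 0.71, 0.705, -0.0]
wrist_force: [-0.0, -0.1, -0.5]
finger_gap: 0.0258
t 3.95 p [ 0.4842 -0.0069  0.1221] hd 89.58 zt [-0.  0. -1.] F [-0.02 -0.13 -0.47] M [-0.019  0.026 -0.009] gap 0.0258 j [-0.01  0.25 -0.39  0.93 -0.   -0.01]
```

The gap closed to 25.8 mm, but the cap is 55 mm, so nothing was gripped. I'll take a look.

```bash
python3 - <<'E'
from h import *
for n in ["scene","wrist","top"]:
    im,d=ctrl.capture(n); cv2.imwrite(f"pics/{n}2.png",im[:,:,::-1]);np.save(f"pics/{n}2.npy",d)
a=cv2.imread("pics/scene2.png")[180:300,270:430]; cv2.imwrite("pics/s2c.png",cv2.resize(a,None,fx=5,fy=5,interpolation=2))
E
```

```text
(no output)
```

View pics/s2c.png

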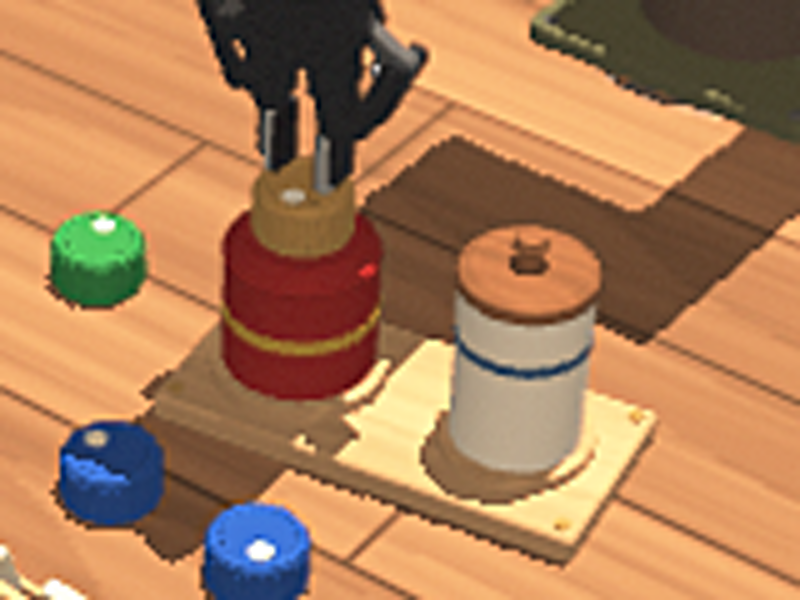

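View pics/wrist2.png

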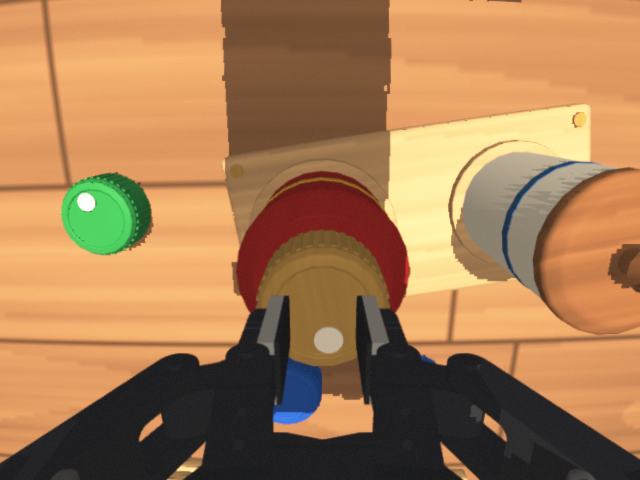

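```bash
python3 - <<'E'
from h import *
st(); print(ctrl.tip_reach)
m=ctrl.camera_model("wrist"); print(np.round(m["xyz"],4)); d=np.load("pics/wrist2.npy")
v,u=np.mgrid[0:480,0:640]
p=cv2.undistortPoints(np.stack([u,v],-1).reshape(-1,1,2).astype(float),np.array(m["K"]),np.array(m["dist"])).reshape(480,640,2)
P=rot(m["orientation"]).apply((np.dstack([p,np.ones((480,640))])*d[...,None]).reshape(-1,3)).reshape(480,640,3)+m["xyz"]
for uv in [(282,300),(277,310),(270,330),(262,350),(369,310),(376,330),(383,350),(322,280),(322,320),(322,250)]: print(uv,np.round(P[uv[1],uv[0]],4))
im=cv2.imread("pics/wrist2.png")[220:420,220:430]; cv2.imwrite("pics/w2c.png",cv2.resize(im,None,fx=3,fy=3))
E
```

```text
t 4.1 p [ 0.4842 -0.0069  0.1221] hd 89.58 zt [-0.  0. -1.] F [-0.21 -0.42  0.05] M [-0.007  0.006 -0.016] gap 0.0258 j [-0.01  0.25 -0.39  0.93  0.   -0.01]
0.008
[ 0.4114 -0.0061  0.2889]
(282, 300) [ 0.4732 -0.021   0.1558]
(277, 310) [ 0.4737 -0.0221  0.1627]
(270, 330) [ 0.4742 -0.0229  0.1756]
(262, 350) [ 0.4723 -0.0232  0.1904]
(369, 310) [0.474  0.0094 0.1626]
(376, 330) [0.4743 0.0101 0.1759]
(383, 350) [0.4727 0.0103 0.1901]
(322, 280) [ 0.4717 -0.0067  0.1409]
(322, 320) [ 0.4888 -0.0068  0.1413]
(322, 250) [ 0.4598 -0.0066  0.1395]
```

View pics/w2c.png

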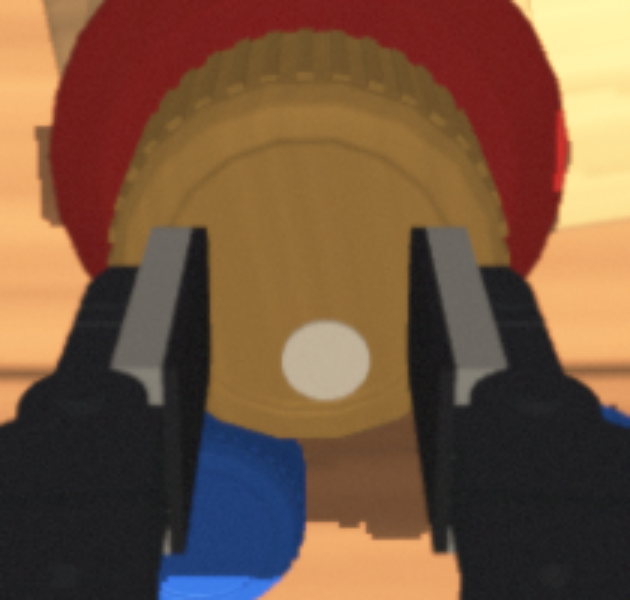

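The picture shows the pads closed above the cap: the tip edge is at z≈0.15 by depth, although the TCP reads 0.122. The tips are therefore about 37 mm further back than tip_reach suggests. I'll reopen, measure the tips, then descend accordingly.

```bash
python3 -m jog '[[0,0,0,0,0,0,0.8],[0,0,0,0,0,0,0.8],[0,0,0,0,0,0,0.8],[0,0,0,0,0,0,0.8],[0,0,0,0,0,0,0.8]]' 25; python3 - <<'E'
from h import *
st()
def cloud(m,d):
    v,u=np.mgrid[0:480,0:640]
    p=cv2.undistortPoints(np.stack([u,v],-1).reshape(-1,1,2).astype(float),np.array(m["K"]),np.array(m["dist"])).reshape(480,640,2)
    return rot(m["orientation"]).apply((np.dstack([p,np.ones((480,640))])*d[...,None]).reshape(-1,3)).reshape(480,640,3)+m["xyz"]
m=ctrl.camera_model("wrist");im,d=ctrl.capture("wrist");cv2.imwrite("pics/w3.png",im[:,:,::-1])
P=cloud(m,d); P2=cloud(m,np.load("pics/wrist2.npy"))
for Q in (P2,P):
  for s in (slice(180,320),slice(325,470)):
    A=Q[270:400,s].reshape(-1,3); A=A[(A[:,2]>.1435)&(A[:,2]<.2)]
    print(np.round(np.percentile(A[:,2],[0,1,5]),4),np.round(A[A[:,2]<np.percentile(A[:,2],3)].mean(0),4))
E
```

```text
time_s: 4.72
eef_pos: [0.4843, -0.0069, 0.1221]
tcp_rot: [-0.0, 0.71, 0.705, -0.0]
wrist_force: [0.4, 0.1, 0.4]
finger_gap: 0.0684
t 4.72 p [ 0.4843 -0.0069  0.1221] hd 89.58 zt [-0.  0. -1.] F [0.42 0.13 0.38] M [ 0.044 -0.002  0.007] gap 0.0684 j [-0.01  0.25 -0.39  0.93  0.   -0.01]
[0.1435 0.1505 0.1554] [ 0.4799 -0.0212  0.1509]
[0.1435 0.1504 0.1552] [0.4804 0.008  0.1508]
[0.1435 0.1547 0.1582] [ 0.4848 -0.0391  0.1544]
[0.1435 0.1545 0.1583] [0.4846 0.026  0.1544]
```

View pics/w3.png

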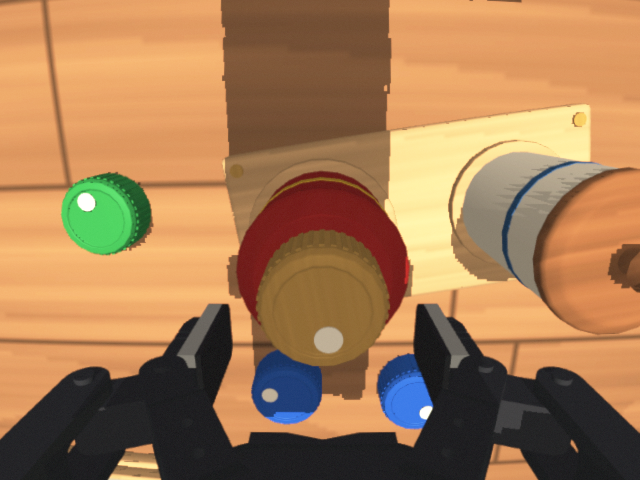

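At the 68 mm gap the tips are at z≈0.1545 and centred on the cap (pads y −0.039/+0.026). I need to go about 39 mm lower, in steps with force checks.

```bash
python3 -m jog '[[0,0,0.008,0,0,0,0.8],[0,0,0.016,0,0,0,0.8],[0,0,0.022,0,0,0,0.8],[0,0,0.022,0,0,0,0.8]]' 25; python3 -c "
from h import *
st()"
```

```text
time_s: 5.28
eef_pos: [0.4836, -0.0069, 0.0993]
tcp_rot: [-0.001, 0.71, 0.705, -0.001]
wrist_force: [-0.4, -0.4, 0.1]
finger_gap: 0.0686
t 5.28 p [ 0.4836 -0.0069  0.0993] hd 89.58 zt [-0.002  0.    -1.   ] F [-0.42 -0.42  0.07] M [ 0.013  0.02  -0.031] gap 0.0686 j [-0.01  0.27 -0.43  0.88  0.   -0.01]
```

```bash
python3 -m jog '[[0,0,0.006,0,0,0,0.8],[0,0,0.012,0,0,0,0.8],[0,0,0.015,0,0,0,0.8],[0,0,0.015,0,0,0,0.8]]' 25; python3 - <<'E'
from h import *
st()
im,d=ctrl.capture("wrist");cv2.imwrite("pics/w4.png",im[:,:,::-1])
im,d=ctrl.capture("scene");cv2.imwrite("pics/s4.png",cv2.resize(im[180:300,270:430,::-1],None,fx=5,fy=5,interpolation=2))
E
```

```text
time_s: 5.78
eef_pos: [0.484, -0.007, 0.0848]
tcp_rot: [-0.0, 0.71, 0.705, -0.0]
wrist_force: [-0.2, 0.2, -0.2]
finger_gap: 0.0682
t 5.78 p [ 0.484  -0.007   0.0848] hd 89.58 zt [-0.001  0.    -1.   ] F [-0.25  0.19 -0.24] M [-0.022 -0.019 -0.004] gap 0.0682 j [-0.01  0.28 -0.45  0.84  0.   -0.01]
```

View pics/w4.png

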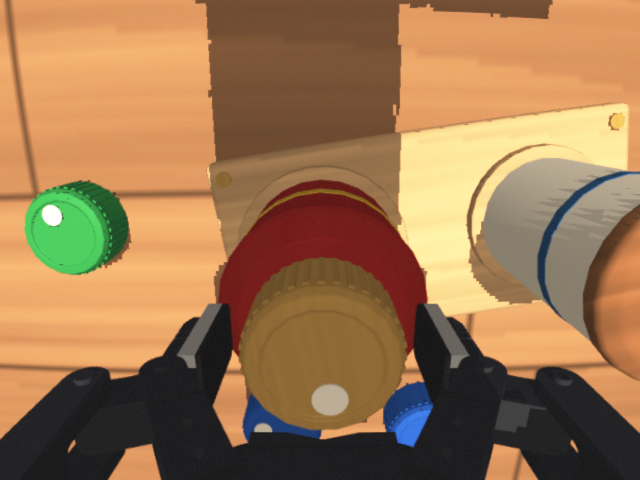

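View pics/s4.png

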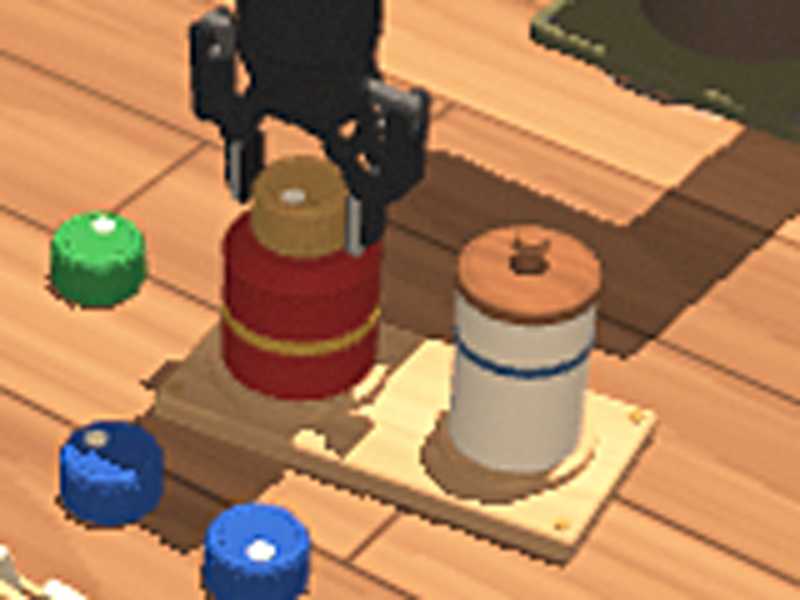

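The pads now straddle the cap with their tips just above the shoulder. Closing.

```bash
python3 -m jog '[[0,0,0,0,0,0,0.6],[0,0,0,0,0,0,0.4],[0,0,0,0,0,0,0.3],[0,0,0,0,0,0,0.3]]' 25; python3 -c "
from h import *
st()"
```

```text
time_s: 6.38
eef_pos: [0.4846, -0.007, 0.0854]
tcp_rot: [0.0, 0.71, 0.705, 0.0]
wrist_force: [-0.6, -0.6, 3.7]
finger_gap: 0.0541
t 6.38 p [ 0.4846 -0.007   0.0854] hd 89.58 zt [ 0.001 -0.    -1.   ] F [-0.58 -0.57  3.65] M [-0.129  0.099 -0.034] gap 0.0541 j [-0.01  0.28 -0.45  0.84 -0.   -0.01]
```

Gripped (gap 54 mm). Testing anticlockwise, the normal right-hand loosening direction.

```bash
python3 -m jog '[[0,0,0,0,0,-0.07,0.3],[0,0,0,0,0,-0.14,0.3],[0,0,0,0,0,-0.21,0.3],[0,0,0,0,0,-0.26,0.3]]' 25; python3 - <<'E'
from h import *
st()
import meas
m=ctrl.camera_model("wrist");im,d=ctrl.capture("wrist");cv2.imwrite("pics/w5.png",im[:,:,::-1])
meas.meas(im,d,m,.141,[.4842,-.007],.035)
E
```

```text
time_s: 6.88
eef_pos: [0.4849, -0.0069, 0.0857]
tcp_rot: [0.0, 0.612, 0.791, 0.0]
wrist_force: [-0.2, 0.1, 5.1]
finger_gap: 0.0543
t 6.88 p [ 0.4849 -0.0069  0.0857] hd 104.55 zt [ 0.001  0.    -1.   ] F [-0.2   0.11  5.12] M [-0.064  0.169 -0.153] gap 0.0543 j [-0.01  0.28 -0.45  0.84  0.   -0.27]
ztop 0.1409980919465615 0.14150659863475584 circ 0.4795091450214386 -0.008262071758508682 0.0350661501288414 ell [483.7  -7. ] [52.4 60.5]
dot px 329.77434135166095 396.7789232531501 873 yaw 23.743725425343214
```

View pics/w5.png

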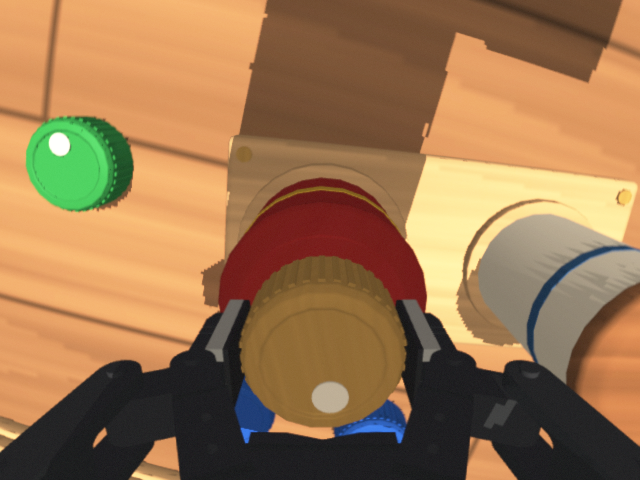

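The dot kept its place in the hand-fixed view (330,397), so the cap followed the full 15° with light friction (0.15 N m). That exceeds the 8° stop, so anticlockwise loosens. Continuing.

```bash
python3 -m jog '[[0,0,0,0,0,-0.15,0.3],[0,0,0,0,0,-0.3,0.3],[0,0,0,0,0,-0.45,0.3],[0,0,0,0,0,-0.6,0.3],[0,0,0,0,0,-0.75,0.3],[0,0,0,0,0,-0.9,0.3],[0,0,0,0,0,-1.05,0.3],[0,0,0,0,0,-1.2,0.3],[0,0,0,0,0,-1.35,0.3],[0,0,0,0,0,-1.5,0.3],[0,0,0,0,0,-1.5,0.3]]' 25; python3 - <<'E'
from h import *
st()
import meas
m=ctrl.camera_model("wrist");im,d=ctrl.capture("wrist");cv2.imwrite("pics/w6.png",im[:,:,::-1])
meas.meas(im,d,m,.141,[.4842,-.007],.025)
E
```

```text
time_s: 8.3
eef_pos: [0.4858, -0.0068, 0.0863]
tcp_rot: [0.002, -0.091, 0.996, 0.0]
wrist_force: [-0.9, -0.1, 7.9]
finger_gap: 0.0539
t 8.3 p [ 0.4858 -0.0068  0.0863] hd -169.52 zt [ 0.003  0.    -1.   ] F [-0.87 -0.09  7.85] M [0.08  0.146 0.088] gap 0.0539 j [-0.01  0.28 -0.45  0.84  0.   -1.77]
ztop 0.1410710461310638 0.1421755192227685 circ 0.4832584261894226 -0.0066338274627923965 0.02665030211210251 ell [484.5  -6.7] [48.5 51.8]
dot px 329.69134396355355 396.83143507972665 878 yaw 103.476639099506
```

View pics/w6.png

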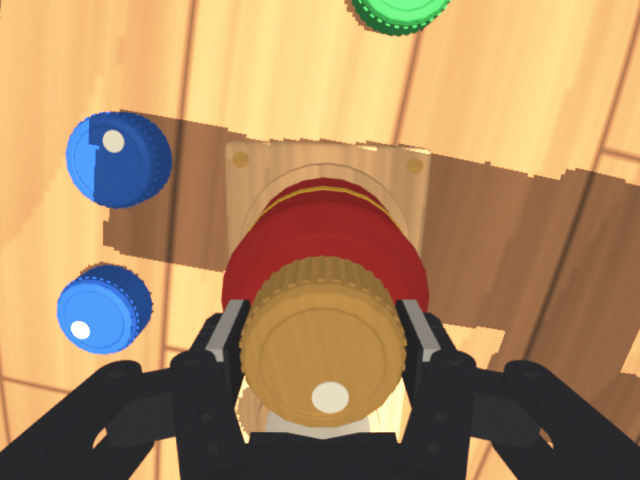

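Turned about 101° and the dot is still fixed in the hand. I'll go past 125°, then try a gentle lift.

```bash
python3 -m jog '[[0,0,0,0,0,-0.15,0.3],[0,0,0,0,0,-0.3,0.3],[0,0,0,0,0,-0.45,0.3],[0,0,0,0,0,-0.52,0.3],[0,0,0,0,0,-0.52,0.3]]' 25; python3 -c "
from h import *
st()"; python3 -m jog '[[0,0,-0.002,0,0,0,0.3],[0,0,-0.004,0,0,0,0.3],[0,0,-0.006,0,0,0,0.3],[0,0,-0.006,0,0,0,0.3]]' 30; python3 -c "
from h import *
st()"
```

```text
time_s: 8.98
eef_pos: [0.4859, -0.0068, 0.0863]
tcp_rot: [0.002, -0.344, 0.939, -0.0]
wrist_force: [0.2, 0.4, 7.9]
finger_gap: 0.0541
t 8.97 p [ 0.4859 -0.0068  0.0863] hd -139.74 zt [ 0.003  0.    -1.   ] F [0.18 0.38 7.95] M [-0.013  0.062  0.036] gap 0.0541 j [-0.01  0.28 -0.45  0.84  0.   -2.29]
time_s: 9.48
eef_pos: [0.4842, -0.0069, 0.091]
tcp_rot: [-0.0, -0.344, 0.939, 0.0]
wrist_force: [0.1, -0.6, -0.0]
finger_gap: 0.0538
t 9.47 p [ 0.4842 -0.0069  0.091 ] hd -139.78 zt [-0.  0. -1.] F [ 0.09 -0.59 -0.04] M [-0.027 -0.16   0.044] gap 0.0538 j [-0.01  0.27 -0.44  0.85  0.   -2.29]
```

Free (no upward resistance). Lifting to about 95 mm above the seat.

```bash
python3 -m jog '[[0,0,-0.01,0,0,0,0.3],[0,0,-0.02,0,0,0,0.3],[0,0,-0.03,0,0,0,0.3],[0,0,-0.045,0,0,0,0.3],[0,0,-0.06,0,0,0,0.3],[0,0,-0.075,0,0,0,0.3],[0,0,-0.085,0,0,0,0.3],[0,0,-0.09,0,0,0,0.3],[0,0,-0.09,0,0,0,0.3],[0,0,-0.09,0,0,0,0.3],[0,0,-0.09,0,0,0,0.3]]' 30; python3 - <<'E'
from h import *
st()
import meas
for n in ["wrist","top","scene"]:
    m=ctrl.camera_model(n);im,d=ctrl.capture(n);cv2.imwrite(f"pics/{n}7.png",im[:,:,::-1])
    if n!="scene": meas.meas(im,d,m,.235,[.4842,-.007],.025)
st()
E
```

```text
time_s: 10.85
eef_pos: [0.4839, -0.0069, 0.1806]
tcp_rot: [-0.001, -0.344, 0.939, 0.0]
wrist_force: [-0.2, -0.0, 0.1]
finger_gap: 0.0542
t 10.85 p [ 0.4839 -0.0069  0.1806] hd -139.78 zt [-0.001 -0.    -1.   ] F [-0.23 -0.02  0.12] M [-0.037 -0.02  -0.013] gap 0.0542 j [-0.01  0.2  -0.28  1.08 -0.   -2.29]
ztop 0.23621508700768387 0.23637351080366042 circ 0.48500803112983704 -0.006726348306983709 0.026011303067207336 ell [484.4  -7.1] [49.4 50.6]
dot px 329.7278989667049 396.532721010333 871 yaw 138.87994837520944Traceback (most recent call last):
  File "<stdin>", line 6, in <module>
  File "meas.py", line 11, in meas
    c=max(cn,key=cv2.contourArea).reshape(-1,2); W=plane(m,c,zt)[:,:2]
      ~~~^^^^^^^^^^^^^^^^^^^^^^^^
ValueError: max() iterable argument is empty
```

View pics/wrist7.png

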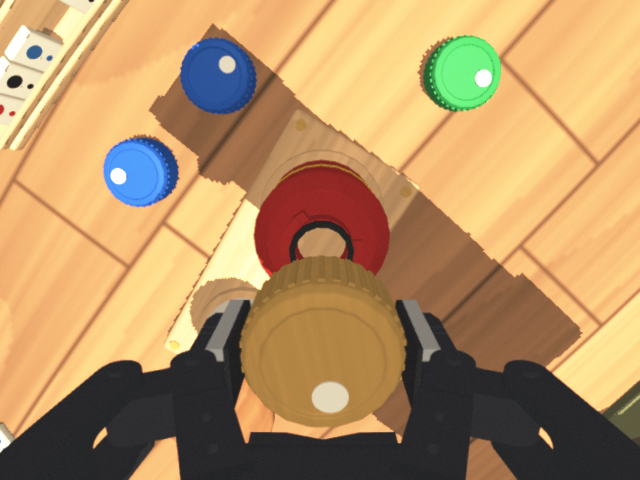

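The cap is off and held over the open mouth, visible at (322,242). Its top is at z=0.236, so the underside is at 0.206, and it sits within 1 mm of the tin's axis. One scene check before handing in.

```bash
python3 - <<'E'
from h import *
im,d=ctrl.capture("scene");cv2.imwrite("pics/scene8.png",im[:,:,::-1]); st()
E
```

```text
t 11.0 p [ 0.4841 -0.0069  0.1808] hd -139.78 zt [-0.001  0.    -1.   ] F [ 0.39  0.53 -0.42] M [ 0.049  0.004 -0.006] gap 0.054 j [-0.01  0.2  -0.28  1.08  0.   -2.29]
```

View pics/scene8.png

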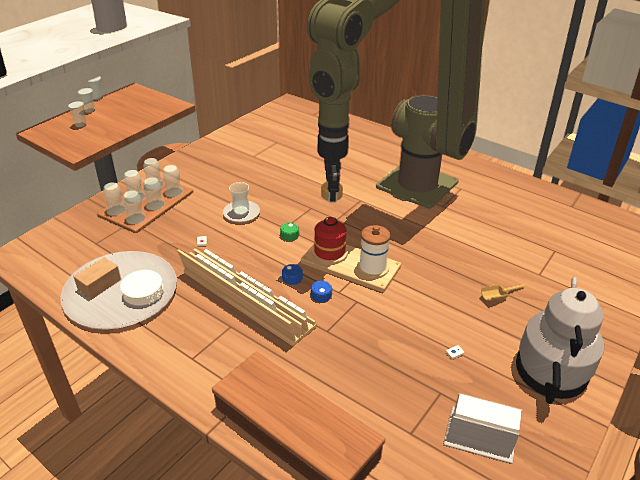

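The cap is held at (332,190), above the open tin at (330,225). Glass, saucer, stand, tiles and scoop are where they were. Handing in.

```bash
python3 -c "
from h import *
print(ctrl.hand_in()); st()"
```

```text
the job is handed in; nothing more can be done
None
the job is handed in; nothing more can be done
```

The red tin is open, and the arm is still holding the brass cap level above the mouth. I handed the job in at about 11 s of the 40 s allowed.

- **Thread:** it is a right-hand thread, so it loosens anticlockwise. The first 15° of turn met only light friction (0.15 N m). I turned it about 131° in all, and the white dot stayed fixed in the hand, so the grip did not slip. It then lifted with no resistance.
- **Final position:** the wrist camera puts the cap's underside at z ≈ 0.206 m, about 95 mm above where it sat. It is within about 1 mm of the tin's axis. The tool was vertical, the grip was set to 30 N on a 54 mm gap, and the wrist force was under 1 N.
- **Everything else:** in the last scene picture the stand, saucer, glass, scoop and tiles look unmoved. I judged this by eye only.

**What went wrong or disagreed:**
- **First grasp:** it closed on nothing above the cap, without touching it. Camera depth showed the fingertips about 30 mm behind the TCP, although `ctrl.tip_reach` says 8 mm ahead. I corrected the height from the pictures.
- **Grip force upward:** gripping and turning left up to 8 N of upward force on the tool, which was gone once the cap was lifted.
- **Top camera:** the last measurement of the cap from the top camera failed, probably because the arm blocks that view. The final position therefore rests on the wrist camera, with the scene picture agreeing by eye.

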